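# Move a clean clutch plate to the gauge stand with the lifter

## Robot

A 6-joint arm with a two-finger parallel gripper is mounted at the origin on the work surface. World frame = base frame: x ahead of the robot, y to its left, z up, the work surface at z = 0. Lengths are in m, angles in rad, forces in N, time in s.
With the tool pointing down it reaches from about 0.325 to 0.9 m from the base axis. Payload 6.1 kg.
Tool frame: the origin (TCP) lies midway between the tips of the shut fingers; the grasp point (between the pads) lies 19 mm behind it; z points along the fingers, y is the line along which they close (so a half turn about z gives the same grasp; the last joint's range is limited). The gripper opens to 85 mm and grips with 20 to 120 N. Pads are 22 mm wide; open, the fingers measure 114 mm over their backs; the gripper's body (76 mm by 85 mm) begins 54 mm behind the grasp point. The pads swing forward as they close: fully open they stand 13 mm farther back than shut.
Start: joints at [1.114, 0.22, 1.526, -0, 1.395, -0.126], TCP at [0.203, 0.591, 0.193] pointing down, gripper open.
Joint ranges: [-2.98, 2.98], [-0.91, 2.08], [0.09, 2.57], [-1.24, 4.39], [0.2, 2.65], [-2.68, 2.68]. Speed limits (rad/s): [2.57, 2.57, 3.01, 3.14, 3.14, 3.14].

## Interface

Orientations are given as [roll, pitch, yaw] about the fixed x, y, z axes, in that order (R = Rz(yaw) Ry(pitch) Rx(roll)).
In Python, from plant import movep, move_l, set_joints, gripper_to, hold, inverse_kinematics, observe, get_image, get_calibration, Unreachable, job_done gives the robot as it stands. Calls block until the motion is done:
- movep(position, orientation): joint-space move of the TCP to a pose.
- move_l(position, feed=0.15, rotation=None, max_force=None): straight line of the TCP; rotation=None keeps the orientation; feed is the mean speed in m/s. With max_force (N) it stops when the force on the tool has changed by that much, and returns True; else False.
- set_joints(angles): joint-space move.
- gripper_to(opening, f_grip=None): finger opening in m; f_grip is the grip in N (None keeps the last); returns when the fingers have stopped.
- hold(seconds).
- inverse_kinematics(position, orientation): joint angles nearest the present ones, or None.
- observe(): the state.
- get_image(name): name is "side" or "top" or "wrist"; returns (picture, depth): 480x640x3 uint8, red, green, blue; 480x640 float32, m along the optical axis (not along the pixel's ray), 0 where there is no reading.
- get_calibration(name): a dict with "intrinsics" (3x3 intrinsics, pixels), "world_from_camera" (4x4, takes a point from camera to world coordinates). Camera axes: x right, y down, z forward; pixel columns grow to the right and rows downward; lengths in m; the calibration is good to about 2 mm. A picture is of the moment at which its call begins: read the wrist's pose just before it. get_calibration takes no time and is no camera call; for the wrist camera it gives the pose at the moment of the call.
A pose or a line that the arm cannot do raises Unreachable and nothing moves.
- job_done(): hands the job in; it is judged then, once.
The state is a dict: "time_s": time; "q": joint angles; "joint_velocities": joint speeds; "joint_torque": joint torques, N m; "eef_pos": TCP position; "tcp_rot": TCP orientation; "ft_force": force on the tool from outside, world axes, zero at the start; "torque": the same for the moment, N m; "opening": finger opening in m; "grasp_force": force on a finger pad.
Only numpy, scipy, OpenCV 4.12 (cv2) and the standard library are available. Lean on these libraries where they do the work, as an engineer would, in place of code of your own. Each camera call takes 0.05 s, during which the arm holds its last target. There are 200 camera calls.

## Task

The steel clutch plate on the drip tray's rails has just been degreased, so keep the fingers off it: take the lifter by its handle, slide its blade under the plate between the rails, lift the plate off the tray and carry it on the blade to the gauge stand. Set the plate down flat and centred on the stand's two rails, with the lifter's blade between them, and draw the lifter out from under it. Lay the lifter down flat on the open bench again and let go; do not drop the plate, and leave the other parts on the bench alone.

Things in the scene. Friction and masses are not known exactly. Their poses are not given: they have to be found in the camera images.
- lifter_grip (a point): centre of the handle of the lifter, a loose spatula-like tool (180 g) lying on its blade. Handle: dark wood bar 100 mm long (x), 18 mm wide (y), 24 mm tall, centre 85 mm above the blade's underside. x points along the tool to the blade's tip, z up. A steel neck (8 by 14 mm) goes down to the blade 40 mm ahead (+x) of this point. Grip the handle here from above, firmly
- lifter_seat (a point): point on top of the lifter's blade where a carried plate's middle should lie: 102 mm ahead (+x) of lifter_grip, 82.5 mm below it. Axes as lifter_grip. The blade is flat steel, 145 mm long, 50 mm wide, 2.5 mm thick; its tip is 53 mm ahead of this point and its rear end 92 mm behind; the neck's front is 58 mm behind
- plate_center (a point): centre (half-way up) of the clutch plate to be moved: a loose flat steel ring, outer diameter 100 mm, hole 52 mm, 3 mm thick, 110 g, lying flat on the drip tray's rails; z up. (Two like plates stacked on the bench itself are bystanders)
- drip_tray: fixed black plastic tray 170 (x) by 150 mm, walls 10 mm high, with two metal rails on legs along its x. Origin: centre of underside, z up. Rails: 140 mm long, 8 mm wide, middles at y = +-40 mm (72 mm clear between), tops 42 mm up. Between them, above the walls, it is open at both ends and free under the plate, whose middle is within 16 mm of the origin. -x end roughly to the robot
- gauge_stand: fixed stand: two solid aluminium rails along x on a grey 6 mm base. Origin: underside of base, below the rails' middle, z up. Rails: 120 mm long, 16 mm wide, middles at y = +-42 mm (68 mm clear between), tops 42 mm up; open at the -x end, roughly towards the robot. At x = 102 mm a column, 14 mm thick, 151 mm tall, with a 44 mm dial 128 mm up, no nearer than 94 mm to the origin
- spare_a: bystander: clutch plate (100 mm ring, 3 mm thick) flat on the bench; origin at centre of underside
- spare_b: bystander: clutch plate lying on spare_a; origin at centre of underside
- worm_gear: bystander: bronze gear wheel, 68 mm across, 22 mm tall, lying flat; origin at centre of underside
- extension_bar: bystander: silver socket extension bar, 152 mm long (x), 18 mm thick, lying; origin under its middle
- speedo_housing: bystander: teal plastic speedo drive housing, 48 mm tall, about 85 mm long; origin under its round part
- spanner: bystander: steel open-ended spanner lying flat; origin at its underside
Things that resemble listed ones, but are neither listed nor needed, are in the scene too. Leave any pink or purple look-alike of the part that bears plate_center alone.

How it is judged:
By the outcome, as a careful person would: the job done as asked, in the order asked, and still so for the second after the job is handed in, with the robot touching nothing.
It also fails if it takes over 72 s, if anything falls off the work surface, if the arm or the gripper's body presses on something with over 40 N, if the wrist force passes 120 N, or if a joint passes its speed limit or range.

## Working session

There is one attempt and no reset: what is moved stays moved. The work goes in short steps, each a Python script; the robot and the scene stay as the last script left them, time stands still between calls to the robot, and variables do not carry over. Pictures are saved under pics/ and viewed, at most 10 in all, crops included, and the job is handed in when it is done.

```bash
mkdir -p pics; ls
cat > h.py <<'E'
import numpy as np, cv2
from plant import *
def snap(n,f):
    c=get_calibration(n); im,d=get_image(n)
    cv2.imwrite(f'pics/{f}.png',im[:,:,::-1]); np.savez(f'pics/{f}.npz',im=im,d=d,K=c['intrinsics'],T=c['world_from_camera'])
    return im,d,np.array(c['intrinsics']),np.array(c['world_from_camera'])
def load(f):
    z=np.load(f'pics/{f}.npz'); return z['im'],z['d'],z['K'],z['T']
def cloud(d,K,T):
    v,u=np.mgrid[:480,:640]; P=np.stack([(u-K[0,2])/K[0,0]*d,(v-K[1,2])/K[1,1]*d,d],-1)
    return P@T[:3,:3].T+T[:3,3]
def ray(u,v,h,K,T):
    r=T[:3,:3]@np.array([(u-K[0,2])/K[0,0],(v-K[1,2])/K[1,1],1]); o=T[:3,3]
    return o+r*(h-o[2])/r[2]
E
python3 - <<'E'
from h import *
for n in('top','side'):
    im,d,K,T=snap(n,n+'0'); print(n,K.tolist(),T.round(3).tolist(),(d>0).mean())
s=observe();print(s['time_s'],s['eef_pos'],s['tcp_rot'],s['ft_force'])
E
```

```text
pics
top [[593.8338562696372, 0.0, 322.2938221838566], [0.0, 593.8338562696372, 240.3248954389102], [0.0, 0.0, 1.0]] [[-0.015, -0.991, 0.132, 0.367], [-1.0, 0.018, 0.022, -0.015], [-0.024, -0.132, -0.991, 1.377], [0.0, 0.0, 0.0, 1.0]] 0.99611328125
side [[608.5177701404886, 0.0, 321.10714655231243], [0.0, 608.5177701404886, 244.59641660562292], [0.0, 0.0, 1.0]] [[0.836, -0.382, 0.395, -0.099], [-0.549, -0.587, 0.595, -0.969], [0.004, -0.714, -0.7, 1.202], [0.0, 0.0, 0.0, 1.0]] 0.99607421875
0.1 [0.20272365 0.59054942 0.19209014] [-3.13981087e+00 -2.22498385e-04  2.81080875e+00] [-0.10560447 -0.59673515 -0.39479076]
```

View pics/top0.png

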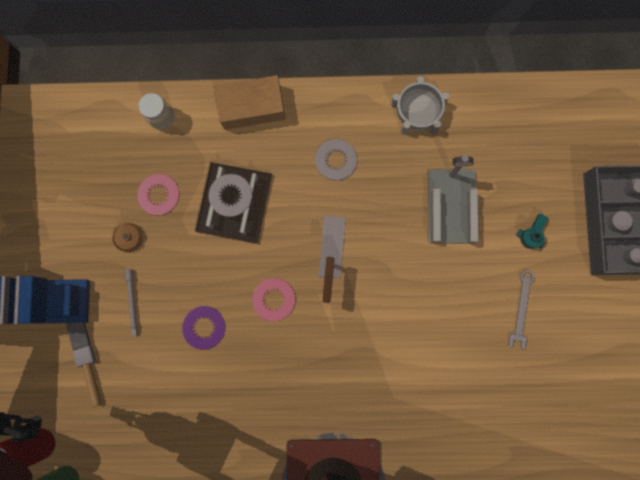

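View pics/side0.png

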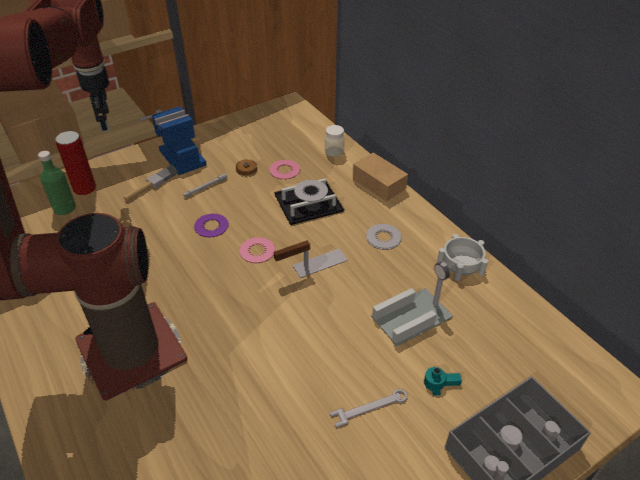

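The top view shows:
- Tray at (234,203), with the grey plate on its rails at (231,195).
- Lifter blade at (332,247) and handle at (328,280).
- Gauge stand at (454,207), with its column and dial at (462,161).
- Spares stacked at (336,160).

Two groups could be confused:
- **Plate:** the candidate rings are grey on the tray (231,195), grey on the bench (336,160), pink (158,195) and (274,299), and purple (204,328). The grey one on the rails fits.
- **Lifter:** the tool at (328,280) has a raised handle and neck. The putty knife at (84,350) lies flat and does not fit.

Run:
```python
from h import *
im,d,K,T=load('top0'); P=cloud(d,K,T)
def reg(u0,u1,v0,v1,z0,z1):
    m=np.zeros((480,640),bool); m[v0:v1,u0:u1]=1
    return m&(P[...,2]>z0)&(P[...,2]<z1)
def rect(m,name):
    q=P[m]; r=cv2.minAreaRect((q[:,:2]*1000).astype(np.float32)); print(name,m.sum(),np.round(r[0],1),np.round(r[1],1),round(r[2],1),'z',np.percentile(q[:,2],[5,50,95]).round(4),'mean',q.mean(0).round(4))
rect(reg(300,316,300,400,-.02,.02),'bench')
rect(reg(315,345,250,305,.07,.12),'handle')
b=reg(315,350,212,282,-.01,.02)&(im.astype(int).max(2)-im.min(2)<35)
rect(b,'blade')
rect(reg(190,278,158,246,.034,.06),'railsplate')
g=reg(425,485,165,250,.034,.06); rect(g,'standrails')
rect(g&(np.arange(640)<452),'railL'); rect(g&(np.arange(640)>460),'railR')
t=reg(190,278,158,246,.003,.06); rect(t,'tray')
rect(reg(425,490,140,190,.10,.2),'dial')
big=cv2.resize(im[130:320,180:490],None,fx=2.55,fy=2.55,interpolation=cv2.INTER_CUBIC)
cv2.imwrite('pics/c1.png',big[:,:,::-1])
```

```text
bench 1595 [299.9  53.7] [ 35.2 224.2] 89.2 z [-0.0059 -0.0012  0.0033] mean [ 0.2997  0.0535 -0.0012]
handle 384 [452.4   2.6] [18.1 98.5] 83.6 z [0.0903 0.0954 0.0997] mean [0.4526 0.0024 0.0952]
blade 1120 [535.3  -6. ] [ 50.8 145.1] 84.8 z [-0.0035  0.0013  0.0062] mean [ 0.5418 -0.0072  0.0013]
railsplate 1395 [644.5 227.8] [ 99.5 139.7] 78.3 z [0.0377 0.0436 0.0484] mean [0.6495 0.2245 0.0434]
standrails 835 [ 619.7 -288.5] [102.  162.9] 87.6 z [0.036  0.0407 0.0457] mean [ 0.6006 -0.2874  0.0408]
railL 407 [ 600.  -245.5] [ 17.7 119.8] 87.6 z [0.036  0.0409 0.0453] mean [ 0.6001 -0.2456  0.0408]
railR 409 [ 596.7 -329.8] [ 18.7 119.9] 88.5 z [0.0361 0.0404 0.045 ] mean [ 0.5967 -0.3291  0.0405]
tray 3132 [647.4 225.3] [208.4 210.9] 89.6 z [0.0033 0.0107 0.0471] mean [0.645  0.2241 0.0229]
dial 208 [ 699.  -291.1] [15.8 43.2] 0.0 z [0.1141 0.1408 0.1513] mean [ 0.6966 -0.2894  0.1378]
```

View pics/c1.png

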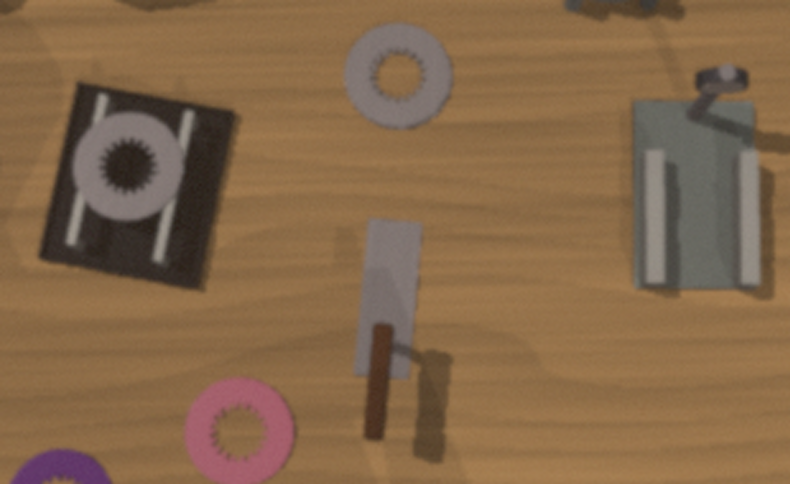

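The crop confirms it: the grey ring lies on the tray's metal rails. The lifter's blade is flat on the bench, with its dark handle overhead. Heights and sizes match the description. Next I refine the plate and rails, and check the IK and the wrist camera side.

Run:
```python
from h import *
im,d,K,T=load('top0'); P=cloud(d,K,T)
R=np.zeros((480,640),np.uint8); R[158:246,190:278]=1
m=((P[...,2]>.034)&(P[...,2]<.06)&(R>0)).astype(np.uint8)
# metal by brightness, project at known heights
g=im.max(2); mm=((g>95)&(R>0)).astype(np.uint8)
v,u=np.nonzero(mm|m)
q=np.array([ray(a,b,.0435,K,T)[:2] for a,b in zip(u,v)])
# plate: hole circle via dark centre + outer
c=np.array([.650,.2245])
def fit(sel):
    A=np.c_[2*sel,np.ones(len(sel))]; s=np.linalg.lstsq(A,(sel**2).sum(1),rcond=None)[0]; return s[:2],np.sqrt(s[2]+s[:2]@s[:2])
cs,_=cv2.findContours(m,cv2.RETR_CCOMP,cv2.CHAIN_APPROX_NONE)
for k in sorted(cs,key=cv2.contourArea)[-3:]:
    w=np.array([ray(a,b,.0445,K,T)[:2] for a,b in k[:,0]]); print('contour',cv2.contourArea(k),w.mean(0).round(4),fit(w)[0].round(4),fit(w)[1].round(4))
# outer along cross-rail directions
yaw=np.radians(-11.7); ex=np.array([np.cos(yaw),np.sin(yaw)]); ey=np.array([-ex[1],ex[0]])
v,u=np.nonzero(m); q=np.array([ray(a,b,.042,K,T)[:2] for a,b in zip(u,v)])
for _ in range(3):
    x=(q-c)@ex; y=(q-c)@ey; r=np.hypot(x,y); s=q[(r<.055)&(abs(y)<.06)]
    # hull extents of plate in +-y and in x within |y|<.03
    lo,hi=x[abs(y)<.03].min(),x[abs(y)<.03].max(); c=c+ex*(lo+hi)/2+ey*(y.min()+y.max())/2
print('plate',c.round(4),hi-lo,y.max()-y.min())
# rails parts outside plate
x=(q-c)@ex;y=(q-c)@ey
o=np.hypot(x,y)>.055
for sg in(1,-1):
    s=q[o&(sg*y>0)]; f=np.polyfit(s[:,0],s[:,1],1); e=(s-c)@ex; print('rail',s.mean(0).round(4),'yaw',np.degrees(np.arctan(f[0])).round(2),'x ends rel plate',e.min().round(4),e.max().round(4),'y',((s-c)@ey).mean().round(4))
w=get_calibration('wrist')['world_from_camera']; s=observe()
from scipy.spatial.transform import Rotation as Ro
Rt=Ro.from_euler('xyz',s['tcp_rot']).as_matrix(); print('cam in tool',(Rt.T@(w[:3,3]-s['eef_pos'])).round(3),(Rt.T@w[:3,2]).round(2))
for nm,p,yw in[('grip',[.4524,.0026,.066],-5.8),('tray',[.545,.249,.02],-11.7),('trayout',[.38,.283,.02],-11.7),('stand',[.497,-.284,.03],-2),('out',[.335,-.278,.03],-2)]:
    for k in(0,180):
        qj=inverse_kinematics(p,[np.pi,0,np.radians(yw+k)]); print(nm,k,None if qj is None else np.round(qj,2))
```

```text
contour 4.0 [0.6575 0.2693] [0.6575 0.2693] 0.0029
contour 378.0 [0.6535 0.2249] [0.6539 0.2252] 0.025
contour 1607.5 [0.6421 0.2227] [0.6455 0.2241] 0.0594
plate [0.6553 0.2256] 0.10076882735217087 0.09931006869010665
rail [0.6365 0.2659] yaw -11.7 x ends rel plate -0.0815 0.0592 y 0.0356
rail [0.6245 0.1865] yaw -11.85 x ends rel plate -0.0811 0.0589 y -0.0446
cam in tool [ 0.067 -0.001 -0.18 ] [-0.27 -0.    0.96]
grip 0 [-0.17 -0.06  2.08 -0.    1.12  1.5 ]
grip 180 [-0.17 -0.06  2.08  0.    1.12 -1.64]
tray 0 [ 0.3   0.34  1.73 -0.    1.07  2.07]
tray 180 [ 0.3   0.34  1.73  0.    1.07 -1.07]
trayout 0 [ 0.47  0.07  2.05 -0.    1.02  2.25]
trayout 180 [ 0.47  0.07  2.05  0.    1.02 -0.89]
stand 0 [-0.66  0.27  1.8  -0.    1.08  0.95]
stand 180 [-0.66  0.27  1.8   0.    1.08 -2.19]
out 0 [-0.87 -0.05  2.14 -0.    1.05  0.73]
out 180 [-0.87 -0.05  2.14  0.    1.05 -2.41]
```

Run:
```python
from h import *
p=observe()['eef_pos']; move_l([p[0],p[1],.30],feed=.2)
Y=np.radians(-5.8)
movep([.4524,.0026,.17],[np.pi,0,Y]); gripper_to(.05)
im,d,K,T=snap('wrist','w1')
s=observe(); print(s['time_s'],s['eef_pos'],s['tcp_rot'])
P=cloud(d,K,T); z=P[...,2]
m=(z>.08)&(z<.11)&(P[...,0]>.38)&(P[...,0]<.53)&(abs(P[...,1])<.03)
q=P[m]
if len(q): print(m.sum(),q.mean(0), cv2.minAreaRect((q[:,:2]*1000).astype(np.float32)),np.median(q[:,2]))
```

```text
3.6 [0.45240952 0.00266581 0.16998634] [ 3.14158760e+00  4.36400858e-05 -1.01073185e-01]
4203 [0.45823747 0.00077638 0.09571364] ((455.30889892578125, 0.9133262634277344), (17.819551467895508, 98.9264144897461), 83.70990753173828) 0.09594173755577645
```

View pics/w1.png

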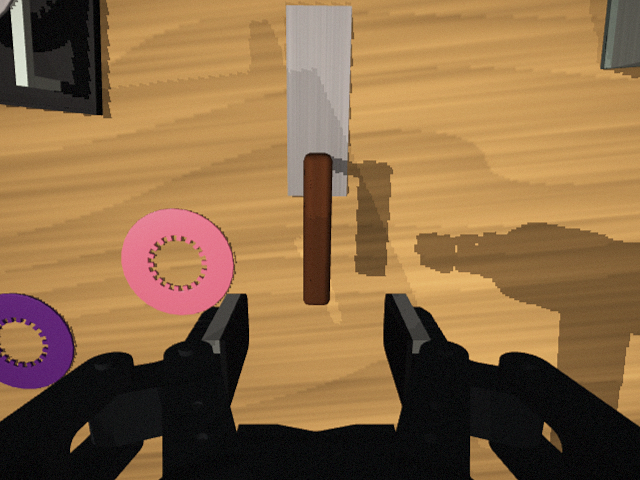

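The wrist view shows the handle centred between the fingers, from (317,153) to (317,304), with the blade ahead. The fingers clear the pink ring at (178,261). I grip here.

Run:
```python
from h import *
Y=np.radians(-6.1)
move_l([.454,.0018,.10],feed=.15,rotation=[np.pi,0,Y])
print(move_l([.454,.0018,.066],feed=.08,max_force=15))
gripper_to(.0,f_grip=110)
s=observe(); print(s['opening'],s['grasp_force'],s['eef_pos'],s['tcp_rot'],s['ft_force'])
move_l([.454,.0018,.20],feed=.12)
hold(.2)
s=observe(); print(s['time_s'],s['opening'],s['grasp_force'],s['eef_pos'],s['ft_force'],s['torque'])
im,d,K,T=snap('wrist','w2'); P=cloud(d,K,T)
e=np.array([np.cos(Y),np.sin(Y)]); n=np.array([-e[1],e[0]])
a=(P[...,:2]-s['eef_pos'][:2])
x=a@e; y=a@n; m=(P[...,2]>.11)&(P[...,2]<.16)&(x>.05)&(x<.17)&(abs(y)<.035)
f=np.polyfit(x[m],P[...,2][m],1); print('blade',m.sum(),'pitch deg',np.degrees(np.arctan(f[0])),'roll',np.degrees(np.arctan(np.polyfit(y[m],P[...,2][m],1)[0])),'z at .102',np.polyval(f,.102),'tip',np.percentile(x[m],99.5),'y mid',(y[m].max()+y[m].min())/2)
```

```text
False
5.7673831012303114e-05 0.0 [0.45406022 0.00181128 0.06609907] [ 3.14159048e+00 -1.63286887e-04 -1.06413439e-01] [-0.91277014  0.29739175  0.40675013]
6.7917 7.497396672835542e-05 0.0 [0.45358003 0.00186892 0.19929122] [ 0.9476398  -0.54918756 -0.26173132] [-0.01964516 -0.0223739  -0.03147717]Traceback (most recent call last):
  File "<stdin>", line 14, in <module>
    raise TypeError("expected non-empty vector for x")
TypeError: expected non-empty vector for x
```

View pics/w2.png

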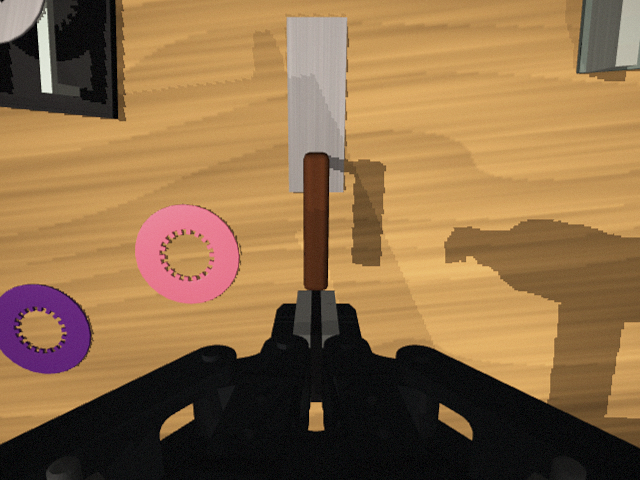

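The handle was not gripped: the fingers shut fully and the lifter is unmoved. I check whether the TCP and the wrist calibration agree with the picture.

Run:
```python
from h import *
s=observe(); print(s['eef_pos'],s['tcp_rot'],s['opening'])
im,d,K,T=load('w2')
def proj(p):
    c=np.linalg.inv(T)@np.r_[p,1]; c=K@c[:3]; return (c[:2]/c[2]).round(1),c[2].round(3)
t=s['eef_pos']; print('TCP',proj(t),'grasp pt',proj(t+[0,0,.019]), 'handle centre',proj(np.array([.454,.0018,.097])))
for v in(293,300,310,330): print(v,d[v,310:324:6])
P=cloud(d,K,T)
for v in(297,310): print(P[v,312].round(3))
z=P[...,2]; m=(z>.08)&(z<.11)&(P[...,0]>.38)&(P[...,0]<.53)&(abs(P[...,1])<.03); q=P[m]
print(cv2.minAreaRect((q[:,:2]*1000).astype(np.float32)),np.median(q[:,2]))
im,d,K,T=snap('top','top1'); P=cloud(d,K,T); z=P[...,2]
m=(z>.15)&(z<.3)&(P[...,0]>.35)&(P[...,0]<.6)&(abs(P[...,1])<.1); q=P[m]; print(m.sum(),q.mean(0) if m.sum() else '')
big=cv2.resize(im[200:340,260:400],None,fx=4,fy=4,interpolation=cv2.INTER_CUBIC); 
si,*_=snap('side','side1'); b2=cv2.resize(si[150:310,190:400],None,fx=3.8,fy=3.8,interpolation=cv2.INTER_CUBIC)
cv2.imwrite('pics/s1c.png',b2[:,:,::-1])
```

```text
[0.45368024 0.00186408 0.19945358] [-3.14150528e+00  1.03656661e-03 -1.06464117e-01] 0.00013203476994404028
TCP (array([314. , 278.2]), np.float64(0.191)) grasp pt (array([313.8, 294. ]), np.float64(0.173)) handle centre (array([314.6, 226.8]), np.float64(0.29))
293 [0.14514887 0.14471759 0.14537366]
300 [0.13956147 0.13936901 0.13919218]
310 [0.1312798  0.13101965 0.13197836]
330 [0.12013977 0.11821359 0.11798857]
[0.465 0.001 0.248]
[0.465 0.001 0.258]
((455.35540771484375, 0.9820451736450195), (17.913461685180664, 98.9854965209961), 83.37428283691406) 0.0959733655674484
0
```

View pics/s1c.png

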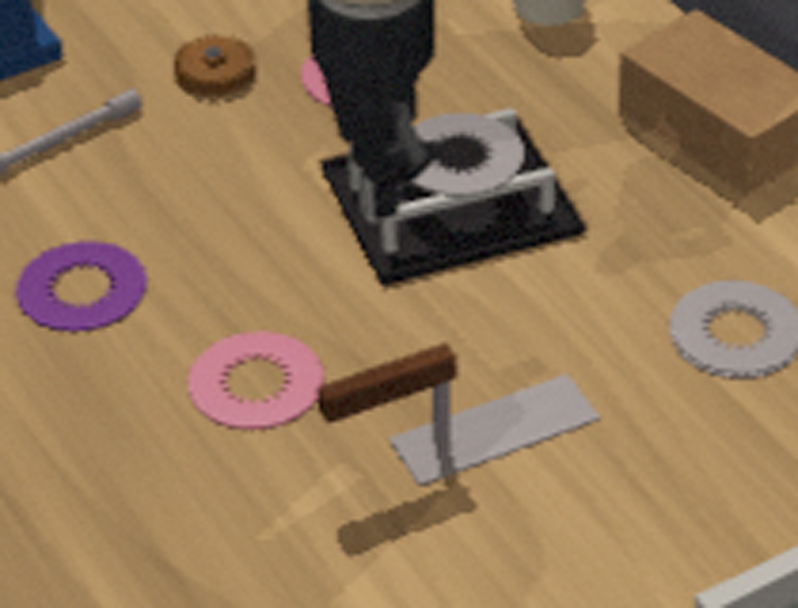

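The side crop shows the lifter undisturbed and the shut fingertips at crop (385,205), which is side pixel (291,204). They look higher than the TCP reading, so I triangulate the tip.

Run:
```python
from h import *
im,d,K,T=load('side1')
t=observe()['eef_pos']
def proj(p):
    c=np.linalg.inv(T)@np.r_[p,1]; c=K@c[:3]; return (c[:2]/c[2]).round(1),c[2].round(3)
for dz in(0,.02,.045,.06): print(dz,proj(t+[0,0,dz]))
P=cloud(d,K,T)
m=(P[...,2]>.12)&(np.hypot(P[...,0]-t[0],P[...,1]-t[1])<.05); q=P[m]
o=np.argsort(q[:,2]); print(q[o[:200:20]].round(3))
# side-measured handle top
h=(P[...,2]>.07)&(P[...,2]<.11)&(P[...,0]>.38)&(P[...,0]<.53)&(abs(P[...,1])<.03); print('handle side',P[h].mean(0).round(3),np.percentile(P[h][:,2],95))
print(observe()['q'])
```

```text
0 (array([290.3, 218.1]), np.float64(1.497))
0.02 (array([290.1, 212. ]), np.float64(1.483))
0.045 (array([289.8, 204.2]), np.float64(1.466))
0.06 (array([289.6, 199.4]), np.float64(1.455))
[[ 0.447 -0.001  0.238]
 [ 0.443  0.006  0.25 ]
 [ 0.446 -0.008  0.256]
 [ 0.444  0.007  0.262]
 [ 0.455 -0.008  0.268]
 [ 0.446  0.032  0.284]
 [ 0.444  0.013  0.288]
 [ 0.444  0.033  0.29 ]
 [ 0.445  0.033  0.295]
 [ 0.442 -0.014  0.302]]
handle side [ 0.453 -0.002  0.092] 0.10080066360891693
[-1.70081713e-01 -2.06291473e-01  1.94309312e+00 -2.09311212e-05
  1.40539362e+00  1.50724808e+00]
```

Two independent views put the real fingertips about 44 mm above the reported TCP. The reported TCP has an axial tool-length offset, with no lateral error. That explains the miss, so I regrip with commanded z lowered by 44 mm, guarded by force and checked by the finger opening (should be 18 mm).

```bash
cat >> h.py <<'E'
DZ=.044   # real fingertips are this much above the reported TCP
def real(p): return [p[0],p[1],p[2]-DZ]   # real tip position -> commanded
E
python3 - <<'E'
from h import *
Y=np.radians(-6.2); x,y=.454,.0015
gripper_to(.05)
move_l(real([x,y,.115]),feed=.15,rotation=[np.pi,0,Y])
print(move_l(real([x,y,.066]),feed=.06,max_force=12))
gripper_to(.0,f_grip=110)
s=observe(); print(s['opening'],s['grasp_force'],s['eef_pos'],s['ft_force'])
if s['opening']<.012: raise SystemExit('no grip')
move_l([x,y,s['eef_pos'][2]+.10],feed=.12); hold(.2)
s=observe(); print(s['time_s'],s['opening'],s['grasp_force'],s['eef_pos'],s['tcp_rot'],s['ft_force'],s['torque'])
im,d,K,T=snap('wrist','w3'); P=cloud(d,K,T)
e=np.array([np.cos(Y),np.sin(Y)]); n=np.array([-e[1],e[0]])
a=(P[...,:2]-s['eef_pos'][:2]); X=a@e; W=a@n; m=(P[...,2]>.08)&(P[...,2]<.13)&(X>.065)&(X<.17)&(abs(W)<.035)
f=np.polyfit(X[m],P[...,2][m],1); print('blade',m.sum(),'pitch',np.degrees(np.arctan(f[0])),'roll',np.degrees(np.arctan(np.polyfit(W[m],P[...,2][m],1)[0])),'z',np.polyval(f,.102),'tip',np.percentile(X[m],99.5),'w',W[m].max(),W[m].min(), 'yaw', cv2.minAreaRect((P[m][:,:2]*1000).astype(np.float32)))
E
```

```text
False
0.01675751171979304 107.47549295425415 [0.45444452 0.00153898 0.02257779] [-1.13213356  1.54262154  4.9344164 ]
11.0417 0.01656933677265021 107.18554615974426 [0.45332677 0.0016222  0.12166507] [-3.14147772e+00  1.76599324e-03 -1.08222294e-01] [-0.1286321  -0.01312056 -1.67400236] [0.01553807 0.10877317 0.04662026]
blade 14728 pitch -0.1338395020915105 roll 0.08418899471179425 z 0.10066511318303592 tip 0.1210268668215919 w 0.024465558715599002 -0.025744037429434104 yaw ((545.980712890625, -9.087923049926758), (50.163780212402344, 56.511226654052734), 83.74163818359375)
```

Gripped: opening 17 mm, blade level within 0.2°, blade underside = reported z − 0.0226. Now to the tray, with a top-camera check of the blade against the rails at the entrance.

```bash
cat >> h.py <<'E'
BZ=.0226  # reported z minus blade underside
def seat_cmd(seat,yaw,b,back=0,comp=(0,0)):
    e=np.array([np.cos(yaw),np.sin(yaw)]); p=np.array(seat)-(.102+back)*e
    return [p[0],p[1],b+BZ]
TY=np.radians(-11.75); TS=np.array([.6547,.2240])
E
python3 - <<'E'
from h import *
r=[np.pi,0,TY]
move_l(seat_cmd(TS,TY,.095,.15),feed=.18,rotation=r)
move_l(seat_cmd(TS,TY,.026,.15),feed=.12)
print(move_l(seat_cmd(TS,TY,.026,.095),feed=.08,max_force=8)); hold(.2)
s=observe(); print(s['time_s'],s['eef_pos'],s['tcp_rot'],s['ft_force'],seat_cmd(TS,TY,.026,.095))
im,d,K,T=snap('top','top2'); P=cloud(d,K,T)
c=np.array([.655,.2255]); e=np.array([np.cos(TY),np.sin(TY)]); n=np.array([-e[1],e[0]])
X=(P[...,:2]-c)@e; W=(P[...,:2]-c)@n; z=P[...,2]
m=(X>-.083)&(X<-.055)&(abs(W)<.06)&(z>.018)&(z<.06)
h,b=np.histogram(W[m],bins=np.arange(-.06,.0601,.004)); 
for i in range(len(h)): print(round(b[i],3),h[i],end='; ')
for nm,lo,hi in(('R-',-.055,-.034),('R+',.028,.045),('blade',-.033,.027)):
    k=m&(W>lo)&(W<hi); print(nm,k.sum(),W[k].min(),W[k].max(),np.median(z[k]))
big=cv2.resize(im[140:300,170:370],None,fx=3.8,fy=3.7,interpolation=cv2.INTER_CUBIC); cv2.imwrite('pics/t2c.png',big[:,:,::-1])
E
```

```text
False
14.55 [0.46135104 0.26426291 0.04853972] [ 3.14150629e+00  2.85784882e-04 -2.04629941e-01] [-0.33025901  0.29161147 -2.73144004] [np.float64(0.46182804192053695), np.float64(0.264117424974615), 0.0486]
-0.06 0; -0.056 0; -0.052 2; -0.048 25; -0.044 18; -0.04 5; -0.036 0; -0.032 0; -0.028 17; -0.024 16; -0.02 21; -0.016 22; -0.012 21; -0.008 20; -0.004 17; 0.0 24; 0.004 20; 0.008 21; 0.012 23; 0.016 19; 0.02 20; 0.024 0; 0.028 2; 0.032 27; 0.036 23; 0.04 6; 0.044 0; 0.048 0; 0.052 0; 0.056 0; R- 50 -0.048443639372583634 -0.038795190934641774 0.04044542095906889
R+ 58 0.03130225446939609 0.04100222875478906 0.03924284745278228
blade 261 -0.026564966615875204 0.023807846483878275 0.026842548191458482
```

View pics/t2c.png

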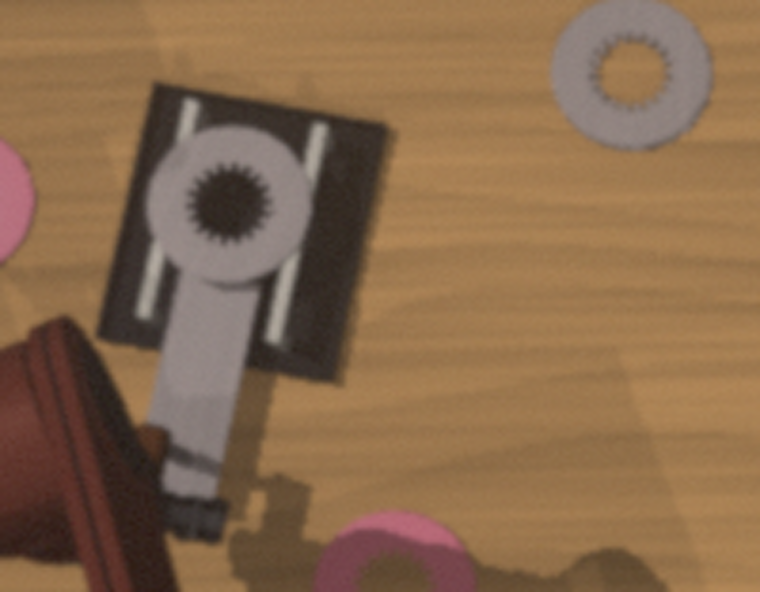

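The blade is entering between the rails, under the plate at crop (230,200), with 7 mm and 13 mm to spare. I push on, lift and re-measure the plate on the blade.

Run:
```python
from h import *
print(move_l(seat_cmd(TS,TY,.026,0),feed=.08,max_force=8)); s=observe(); print(s['eef_pos'],s['ft_force'])
move_l(seat_cmd(TS,TY,.050,0),feed=.03)
move_l(seat_cmd(TS,TY,.095,0),feed=.08); hold(.2)
s=observe(); print(s['time_s'],s['eef_pos'],s['tcp_rot'],s['ft_force'],s['opening'])
im,d,K,T=snap('top','top3'); P=cloud(d,K,T)
e=np.array([np.cos(TY),np.sin(TY)]); n=np.array([-e[1],e[0]])
seat=s['eef_pos'][:2]+.102*e
X=(P[...,:2]-seat)@e; W=(P[...,:2]-seat)@n; z=P[...,2]
m=(z>.085)&(z<.115)&(np.hypot(X,W)<.06)&(X>-.052)
print(m.sum(),'z',np.median(z[m]),'W',W[m].min(),W[m].max(),'Xmax',X[m].max(),'tilt x,y',np.degrees([np.polyfit(X[m],z[m],1)[0],np.polyfit(W[m],z[m],1)[0]]))
# circle centre from width and from front edge
k=m&(X>-.01); 
w=P[k][:,:2]; hull=cv2.convexHull((w*1000).astype(np.float32))[:,0]
hx=(hull/1000-seat)@e; hull=hull[hx>.0]
A=np.c_[2*hull,np.ones(len(hull))]; q=np.linalg.lstsq(A,(hull**2).sum(1),rcond=None)[0]; cc=q[:2]/1000
print('circle rel seat',((cc-seat)@e).round(4),((cc-seat)@n).round(4),'r',np.sqrt(q[2]+q[:2]@q[:2]))
```

```text
False
[0.55429964 0.24492768 0.04850336] [-0.37245032  0.10757962 -2.68939199]
17.8083 [0.55426904 0.24461071 0.11676091] [ 3.14094054e+00  1.28446812e-03 -2.05072349e-01] [ 0.33570178 -0.29606505 -3.33264014] 0.017062459396906433
1495 z 0.09741646627693124 W -0.0484324682886116 0.04850782495095715 Xmax 0.051955992843575126 tilt x,y [-0.21085192 -0.13460449]
circle rel seat 0.0081 0.0008 r 47.07714415042148
```

```bash
cat >> h.py <<'E'
SY=np.radians(-2.1); SO=np.array([.5984,-.2876]); se=np.array([np.cos(SY),np.sin(SY)]); sn=np.array([-se[1],se[0]])
def look(f):
    s=observe(); im,d,K,T=snap('top',f); P=cloud(d,K,T); z=P[...,2]
    X=(P[...,:2]-SO)@se; W=(P[...,:2]-SO)@sn; return s,im,P,X,W,z
E
python3 - <<'E'
from h import *
SS=SO-.002*se
move_l(seat_cmd(SS,SY,.095),feed=.12,rotation=[np.pi,0,SY]); hold(.2)
s,im,P,X,W,z=look('top4')
print(s['time_s'],s['eef_pos'],s['tcp_rot'],s['ft_force'],'seat rel',(s['eef_pos'][:2]+.102*se-SO)@np.c_[se,sn])
m=(z>.085)&(z<.115)&(np.hypot(X,W)<.062)&(X>-.055)
a=m&(abs(X)<.02); print('plate W',W[a].min(),W[a].max(),'X',X[m&(abs(W)<.02)].max(),'z',np.median(z[m]))
for sg in(1,-1):
    k=(z>.034)&(z<.05)&(sg*W>.03)&(sg*W<.055)&(abs(X)<.065); print('rail',k.sum(),W[k].min(),W[k].max(),X[k].min(),X[k].max())
cv2.imwrite('pics/t4c.png',cv2.resize(im[130:290,360:560],None,fx=3.8,fy=3.7,interpolation=cv2.INTER_CUBIC)[:,:,::-1])
E
```

```text
22.6417 [ 0.49450995 -0.2837359   0.11763228] [ 3.14156554e+00 -5.32586867e-05 -3.65476953e-02] [-0.51170345 -0.53964516 -2.82765397] seat rel [-1.96186898e-03  5.45913217e-05]
plate W -0.04370069238710713 0.05131989871970791 X 0.049930659466825324 z 0.09801557692854401
rail 341 0.03283467148002952 0.050676695592266535 -0.06086776024977295 0.05966971521897263
rail 39 -0.050250170304516895 -0.03608629242700383 0.04173916630152695 0.06031023336033674
```

View pics/t4c.png

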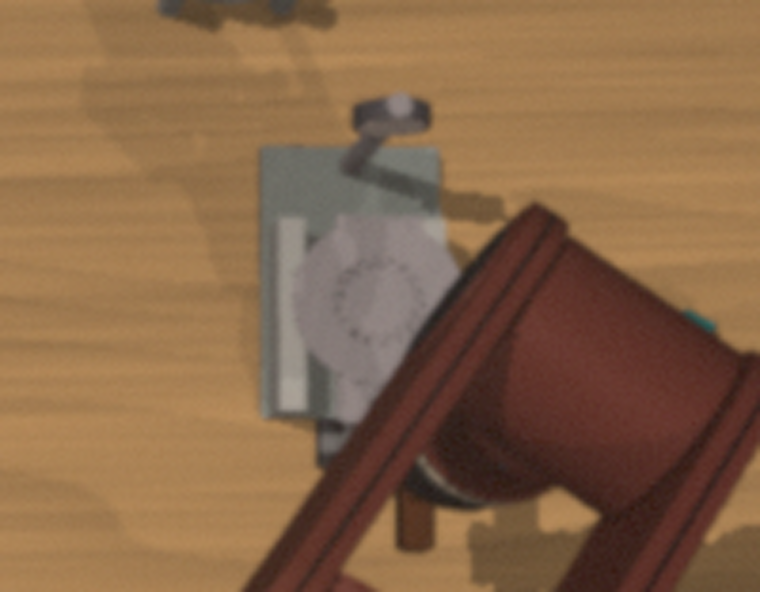

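The plate sits flat on the blade above the stand at crop (375,300). The arm hides its right edge, but the left and front edges put it about +1 mm off laterally. I correct that, lower, release and withdraw.

Run:
```python
from h import *
SS=SO-.002*se-.0012*sn
move_l(seat_cmd(SS,SY,.050),feed=.06)
print(move_l(seat_cmd(SS,SY,.026),feed=.02,max_force=10)); hold(.2)
s=observe(); print(s['time_s'],s['eef_pos'],s['ft_force'])
print(move_l(seat_cmd(SS,SY,.026,.14),feed=.06,max_force=6))
s=observe(); print(s['time_s'],s['eef_pos'],s['ft_force'])
hold(.1); s,im,P,X,W,z=look('top5')
m=(z>.034)&(z<.055)&(np.hypot(X,W)<.062)
a=m&(abs(X)<.02); b=m&(abs(W)<.02)
print('plate W',W[a].min(),W[a].max(),'X',X[b].min(),X[b].max(),'z',np.median(z[b]),'tilt',np.degrees([np.polyfit(X[b],z[b],1)[0],np.polyfit(W[a],z[a],1)[0]]))
# hole
k=(np.hypot(X,W)<.024)&(z<.03); print('hole',k.sum(),X[k].mean(),W[k].mean())
```

```text
False
25.1417 [ 0.49450237 -0.2850533   0.04873386] [-0.2033708  -0.58001097 -2.64667257]
False
27.625 [ 0.35468388 -0.27987266  0.04861192] [ 0.11821186  0.02806061 -1.13998746]
plate W -0.04988730381721419 0.05046700675689134 X -0.05235182675112711 0.04765025592731314 z 0.04375058188010694 tilt [-0.05782309 -0.26570861]
hole 256 0.0020992962621965046 -0.003204186183908906
```

Run:
```python
from h import *
SS=SO-.002*se-.0012*sn
move_l(seat_cmd(SS,SY,.08,.14),feed=.12)
Y=np.radians(-6.2)
move_l([.454,.0015,.08+BZ],feed=.15,rotation=[np.pi,0,Y])
move_l([.454,.0015,.006+BZ],feed=.08); hold(.2)
print(move_l([.454,.0015,-.002+BZ],feed=.015,max_force=4)); s=observe(); print(s['time_s'],s['eef_pos'],s['ft_force'])
gripper_to(.05); hold(.2)
move_l([.454,.0015,.16+BZ],feed=.12)
movep([.40,.10,.25],[np.pi,0,Y]); hold(.3)
s,im,P,X,W,z=look('top6'); print(s['time_s'],s['opening'])
m=(z>.034)&(z<.055)&(np.hypot(X,W)<.062); a=m&(abs(X)<.02); b=m&(abs(W)<.02)
print('plate W',W[a].min(),W[a].max(),'X',X[b].min(),X[b].max())
cv2.imwrite('pics/t6.png',cv2.resize(im[100:360,180:560],None,fx=2.1,fy=2.1,interpolation=cv2.INTER_CUBIC)[:,:,::-1])
```

```text
True
32.2333 [0.45401045 0.00158316 0.02256505] [0.1517123 0.8456986 4.1434255]
35.225 0.04967061150678445
plate W -0.050576385334022284 0.05131292862320532 X -0.05188325996301307 0.04727727326173672
```

View pics/t6.png

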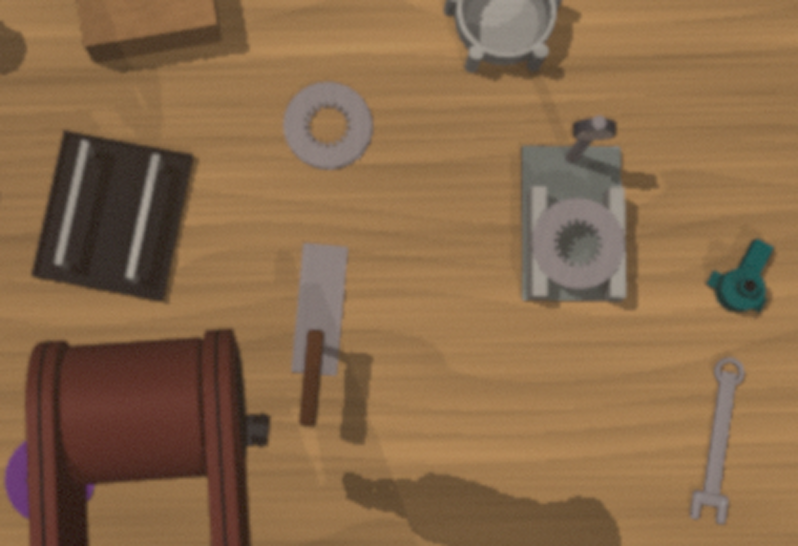

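The plate lies flat and centred on the stand's rails at crop (580,243). The lifter is flat on the bench at (315,330), and the tray is empty. The bystanders in view are undisturbed and the robot is clear.

```bash
python3 -c "
from plant import *
print(job_done())"
```

```text
the job is handed in; nothing more can be done
None
```

The job is handed in at about 35 s: the plate sits flat and within about 3 mm of centre on the gauge stand, carried there on the blade after one missed first grip, and the lifter is back flat on the bench and released.

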